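# Return the reference fittings and plug gauge to their shadow pads

## Task

The shift at the inspection table is over: put the brass elbow, the brass tee, the hexagonal brass cap and the plug gauge back, each on the pad painted with its own silhouette, lying flat and turned to fit the silhouette. Set each one down rather than dropping it, let go of it, and leave the green tin and the steel ring gauge where they are.

Things in the scene. Friction and masses are not known exactly. Their poses are not given: they have to be found in the camera images.
- elbow_mid (a point): Brass 90-degree elbow lying flat, 32 mm high, about 250 g. Point: where its two outlet axes cross, half-way up (16 mm); outlets along its +x and +y, z up. Central block 30 x 30 mm, 27 mm round necks, then on each outlet a hexagonal collar from 24 to 48 mm out, 37 mm wide over its side corners. Grip it across a collar, e.g. 37 mm along +x with the fingers closing along y.
- tee_mid (a point): Brass tee lying flat, 32 mm high, about 320 g. Point: where its outlet axes cross, half-way up (16 mm); branch along its +x, straight run along +y and -y, z up. Block 30 x 30 mm, 27 mm round necks, then on each outlet a hexagonal collar from 24 to 48 mm out, 37 mm wide over its side corners. Grip it across the branch collar, 37 mm along +x, fingers closing along y.
- cap_mid (a point): Brass hexagonal end cap, hexagon axis upright, round closed top up, 29 mm high, about 160 g. Hexagon 26 mm high, 40 mm across flats (two flats face its +x and -x), 46 mm across corners, under a 3 mm thick disc of 37 mm diameter. Point: on its axis, 14.5 mm above its underside.
- gauge_mid (a point): Chrome-steel double-ended plug gauge lying along its x, about 260 g. Point: centre of its hexagonal handle, half-way up (12 mm); handle 56 mm long, 24 mm high, 28 mm wide over its side corners. Plugs 20 mm in diameter: the long one towards +x ends 64 mm from the point, the short one towards -x ends 40 mm from it, beside a red band on the handle. Grip across the handle, fingers closing along y.
- elbow_pad_top (a point): Fixed black square pad, 120 x 120 mm, 8 mm thick, with the white life-size silhouette of the elbow (an L). Point: centre of its top face, x and y along its edges, z up. When the elbow lies in it, the elbow's point is at x -15, y -15 mm on the pad, 16 mm above its face, and the elbow's +x and +y outlets run along the pad's +x and +y.
- tee_pad_top (a point): Fixed black square pad, 120 x 120 mm, 8 mm thick, with the white life-size silhouette of the tee (a T). Point: centre of its top face, x and y along its edges, z up. When the tee lies in it, the tee's point is at x -15, y 0 mm on the pad, 16 mm above its face, and its branch runs along the pad's +x.
- cap_pad_top (a point): Fixed black square pad, 120 x 120 mm, 8 mm thick, with the white life-size silhouette of the cap (a hexagon). Point: centre of its top face, x and y along its edges, z up. When the cap stands on it, its point is above the pad's centre, 14.5 mm above its face; any turn about the vertical will do.
- gauge_pad_top (a point): Fixed black square pad, 120 x 120 mm, 8 mm thick, with the white life-size silhouette of the plug gauge (a bar with one long and one short narrower end). Point: centre of its top face, x and y along its edges, z up. When the gauge lies in it, its point is at x -12, y 0 mm on the pad, 12 mm above its face, and its long plug runs along the pad's +x.
- tin: Round green enamel tin with a white rim, three hex nuts inside, 82 mm diameter, 44 mm high, standing among the pieces. Origin: centre of its underside. To be left where it stands.
- ring_gauge: Dark steel ring gauge lying flat between the pads, 44 mm outside diameter, 16 mm high. Origin: centre of its underside. To be left where it lies.
There are look-alikes about, which are no part of the job. Leave any black, blue or pink look-alike of the part that bears cap_mid alone.

How it is judged:
By the outcome, as a careful person would: the job done as asked, in the order asked, and still so for the second after the job is handed in, with the robot touching nothing.
It also fails if it takes over 115 s, if anything falls off the work surface, if the arm or the gripper's body presses on something with over 40 N, if the wrist force passes 120 N, or if a joint passes its speed limit or range.

## Robot

A 6-joint arm with a two-finger parallel gripper is mounted at the origin on the work surface. World frame = base frame: x ahead of the robot, y to its left, z up, the work surface at z = 0. Lengths are in m, angles in rad, forces in N, time in s.
With the tool pointing down it reaches from about 0.4 to 0.825 m from the base axis. Payload 7 kg.
Tool frame: the origin (TCP) lies between the finger pads; the fingertips stand 25 mm ahead of it and the grasp point (between the pads) lies 6 mm ahead of it (arm.tip_reach is the distance from the TCP to the fingertips, in m); z points along the fingers, y is the line along which they close (so a half turn about z gives the same grasp; the last joint's range is limited). The gripper opens to 88 mm and grips with 3 to 60 N. Pads are 19 mm wide; open, the fingers measure 130 mm over their backs; the gripper's body (78 mm by 193 mm) begins 47 mm behind the grasp point.
Start: joints at [-0.871, 0.359, 0.012, 0, -1.224, -0.288], TCP at [0.27, -0.619, 0.252] pointing down, gripper open.
Joint ranges: [-3.07, 3.07], [-1.43, 2.12], [-1.02, 1.25], [-3.03, 1.67], [-3.05, -0], [-3.03, 3.03]. Speed limits (rad/s): [2.39, 2.39, 3.01, 3.14, 3.14, 3.14].

## Interface

Orientations are given as a unit quaternion [w, x, y, z].
In Python, from plant import get_state, camera, calibration, arm, spotter gives the robot as it stands.
- The arm moves only by the tool move_arm, never from a script. Its argument "targets" is a list of rows, each a list of 4 numbers: the shift along the world's x, y, z in m, then the turn about the world's z in rad. In form: [[tx, ty, tz, twist], ...]. A call has 1 to 20 rows; each row shifts and turns the commanded pose from where the row before left it; what a row does not reach is not made up. A row lasts 1/8 s, in which the tool goes at most 62.5 mm and 10.7 degrees, less where a joint would pass 70% of its speed; a pose out of reach is approached as far as the arm can. A call is refused whole if a number of a shift passes 0.0625 or a number of a turn 0.188, either way. A call with a gripper value outside its range is refused whole. "claw" is the closure, from -1 (fully open) to 1 (shut), set as the call begins (left out, the last holds). The fingers move at their own pace and stop on an object; "force" is the grip in N (left out, the last holds). Time passes only in rows, so rows that do not move let the fingers close. It gives the time, the measured TCP pose, the force, the opening and the grip force at its end, in the units of the state.
- get_state(): the state, without advancing time (a new reading comes with each control period).
- camera(name): name is "side" or "top" or "wrist"; returns (picture, depth): 420x560x3 uint8, blue, green, red; 420x560 float32, m along the optical axis (not along the pixel's ray), 0 where there is no reading.
- calibration(name): a dict with "mtx" (3x3 intrinsics, pixels), "world_to_cam" (4x4, takes a point from world to camera coordinates). Camera axes: x right, y down, z forward; pixel columns grow to the right and rows downward; lengths in m; the calibration is good to about 2 mm. A picture is of the moment at which its call begins: read the wrist's pose just before it. calibration takes no time and is no camera call; for the wrist camera it gives the pose at the moment of the call.
- arm.hand_in(): hands the job in; it is judged then, once.
Trained networks look in the newest picture that a camera, given by its name, has taken for a name from the list of things; names that differ only in an ending like _2 or _b are one class to them, and where a whole thing is asked for, a point or a joint stands for the part that bears it (a point fixed in the world has none). Each returns a list of dicts, best first, with "score" (0 to 1); they miss things now and then, are a little off and sometimes report something else, mostly with a low value. They report only what shows in the picture. A call takes as long as a camera call. They do not tell look-alikes from the thing itself.
- spotter.recognise(name, camera): "box" ([left, top, width, height] in pixels, round what is visible of it).
- spotter.silhouettes(name, camera): "pixels" (420x560 bool, what is visible of it) and "box" ([left, top, width, height] in pixels, round what is visible of it).
- spotter.place_of(name, camera): "point" ([column, row] in pixels: a listed point, or the origin of a listed thing).
The state is a dict: "t": time; "qpos": joint angles; "qvel": joint speeds; "tau": joint torques, N m; "tcp_pos": TCP position; "orientation": TCP orientation; "wrist_force": force on the tool from outside, world axes, zero at the start; "torque": the same for the moment, N m; "width": opening from 0.0 (shut) to 1.0 (fully open); "grip_force": force on a finger pad.
Only numpy, scipy, OpenCV 4.12 (cv2) and the standard library are available. Lean on these libraries where they do the work, as an engineer would, in place of code of your own. Each camera call takes 0.05 s, during which the arm holds its last target. There are 200 camera calls.

## Working session

There is one attempt and no reset: what is moved stays moved. The work goes in short steps, Python scripts to look and compute and a tool call to move; the robot and the scene stay as the last step left them, time stands still between calls to the robot, and variables do not carry over. Pictures are saved under pics/ and viewed, at most 14 in all, crops included, and the job is handed in when it is done.

Besides the shell and the picture viewer there is one more tool, called after ">>>" by a JSON object that holds its "fn" and its "kwargs". move_arm: Moves the arm, as the interface text tells. Its arguments: {"type":"object","properties":{"targets":{"type":"array"},"claw":{"type":"number"},"force":{"type":"number"}},"required":["targets"]}

```bash
mkdir -p pics; ls; cat > h.py <<'E'
import numpy as np, cv2
from plant import get_state, camera, calibration, arm, spotter
def ray(cal,px,z):
    K=np.array(cal["mtx"]);T=np.array(cal["world_to_cam"]);R=T[:3,:3];t=T[:3,3]
    c=-R.T@t; d=R.T@np.linalg.inv(K)@np.array([px[0],px[1],1.]); return c+d*(z-c[2])/d[2]
def cloud(cal,depth):
    K=np.array(cal["mtx"]);T=np.array(cal["world_to_cam"]);R=T[:3,:3];t=T[:3,3]
    v,u=np.mgrid[:depth.shape[0],:depth.shape[1]]
    P=np.stack([(u-K[0,2])/K[0,0]*depth,(v-K[1,2])/K[1,1]*depth,depth],-1)
    return (P-t)@R
E
python3 - <<'E'
from h import *
for n in ("top","side"):
    im,d=camera(n); cv2.imwrite(f"pics/{n}0.png",im)
    c=calibration(n); T=np.array(c["world_to_cam"]); print(n,(-T[:3,:3].T@T[:3,3]).round(3),c["mtx"][0][0])
Z=dict(elbow_mid=.016,tee_mid=.016,cap_mid=.0145,gauge_mid=.012,elbow_pad_top=.008,tee_pad_top=.008,cap_pad_top=.008,gauge_pad_top=.008,tin=0,ring_gauge=0)
c=calibration("top")
for n,z in Z.items():
    print(n,[(round(r["score"],2),np.round(r["point"]).astype(int).tolist(),ray(c,r["point"],z)[:2].round(3).tolist()) for r in spotter.place_of(n,"top")[:4]])
E
```

```text
pics
top [ 0.439 -0.012  1.033] 408.8466784067499
side [0.002 0.582 0.655] 416.942168293451
elbow_mid [(0.84, [213, 213], [0.458, 0.164])]
tee_mid [(0.63, [343, 216], [0.454, -0.16])]
cap_mid [(0.7, [417, 240], [0.396, -0.341]), (0.69, [373, 255], [0.358, -0.234]), (0.62, [414, 284], [0.287, -0.335]), (0.51, [380, 283], [0.288, -0.252])]
gauge_mid [(0.57, [139, 232], [0.409, 0.352])]
elbow_pad_top []
tee_pad_top [(0.63, [236, 145], [0.63, 0.11])]
cap_pad_top [(0.76, [160, 154], [0.606, 0.303])]
gauge_pad_top [(0.67, [143, 235], [0.402, 0.342])]
tin [(0.55, [281, 218], [0.448, -0.006])]
ring_gauge [(0.59, [278, 129], [0.673, 0.005])]
```

View pics/top0.png

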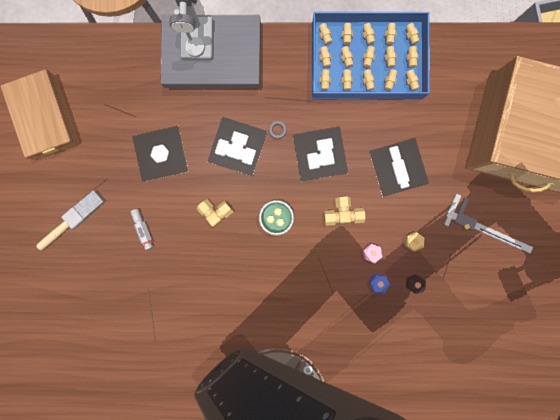

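View pics/side0.png

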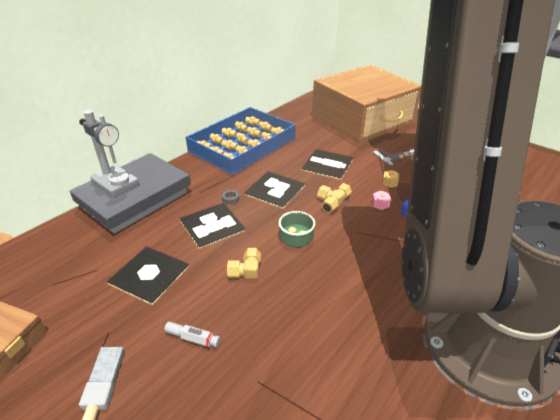

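The top view shows the brass cap at (416,241), with pink, blue and black look-alikes around (373,253), (380,284) and (415,284). The elbow is at (214,212), the tee at (344,213) and the gauge at (142,229), with its red band near the lower end. The pads are cap (160,154), tee (237,146), elbow (320,154) and gauge (399,167). Next I'll fit templates to get the poses.

```bash
cat >> h.py <<'E'
from scipy.optimize import minimize
def rects(L,s=.001):
    return np.vstack([np.stack(np.meshgrid(np.arange(a+s/2,b,s),np.arange(c+s/2,d,s)),-1).reshape(-1,2) for a,b,c,d in np.array(L)/1000.])
def rot(p,a): c,s=np.cos(a),np.sin(a); return p@np.array([[c,s],[-s,c]])
B=[-15,15,-15,15]; X=[[15,24,-13.5,13.5],[24,48,-18.5,18.5]]
Y=[[c,d,a,b] for a,b,c,d in X]; Y=[[c,d,a,b] for a,b,c,d in X]; M=[[c,d,-b,-a] for a,b,c,d in X]
h=rects([[-23.2,23.2,-23.2,23.2]]); h=h[np.all([abs(rot(h,k*np.pi/3)[:,0])<.020 for k in range(3)],0)]
TPL=dict(elbow=rects([B]+X+Y),tee=rects([B]+X+Y+M),cap=h,gauge=rects([[-28,28,-14,14],[28,64,-10,10],[-40,-28,-10,10]]))
def fit(cal,mask,name,xy,z,yaw=None,span=.02):
    """pose x,y,yaw of template at height z matching mask"""
    K=np.array(cal["mtx"]);T=np.array(cal["world_to_cam"]);t=TPL[name]
    m=mask.astype(np.float32); f=K[0,0]/abs((T@[xy[0],xy[1],z,1])[2])
    m=cv2.GaussianBlur(m,(0,0),max(1.,.003*f))
    def cost(q):
        p=rot(t,q[2])+q[:2]; c=np.c_[p,np.full(len(p),z),np.ones(len(p))]@T.T
        uv=(c[:,:3]/c[:,2:3])@K.T
        return -cv2.remap(m,uv[:,0].astype(np.float32)[None],uv[:,1].astype(np.float32)[None],1).mean()
    per=np.pi/3 if name=="cap" else 2*np.pi
    ys=np.arange(0,per,.2) if yaw is None else [yaw]
    st=sorted([(cost([xy[0]+dx,xy[1]+dy,a]),xy[0]+dx,xy[1]+dy,a) for a in ys for dx in np.linspace(-span,span,5) for dy in np.linspace(-span,span,5)])[:5]
    best=min((minimize(cost,s[1:],method="Nelder-Mead",options=dict(initial_simplex=np.array(s[1:])+[[0,0,0],[.005,0,0],[0,.005,0],[0,0,.1]],xatol=1e-5,fatol=1e-6)) for s in st),key=lambda r:r.fun)
    x=best.x; x[2]=(x[2]+np.pi)%(2*np.pi)-np.pi
    return x.round(4), round(-best.fun,3)
def white(im,cal,xy,r=.05):
    w=(im.min(2)>150)&(im.max(2).astype(int)-im.min(2)<60); P=cv2.circle(np.zeros(im.shape[:2],np.uint8),tuple(int(v) for v in pix(cal,[*xy,.008])),int(r*cal["mtx"][0][0]/depthof(cal,[*xy,.008])),1,-1)
    return w&(P>0)
def pix(cal,p):
    c=np.array(cal["world_to_cam"])@np.r_[p,1]; u=np.array(cal["mtx"])@(c[:3]/c[2]); return u[:2]
def depthof(cal,p): return (np.array(cal["world_to_cam"])@np.r_[p,1])[2]
E
python3 - <<'E'
from h import *
im,d=camera("top"); c=calibration("top")
for n,px in dict(cap=(160,154),tee=(237,146),elbow=(320,154),gauge=(399,167)).items():
    xy=ray(c,px,.008)[:2]; print("pad",n,*fit(c,white(im,c,xy,.07),n,xy,.008))
for n,px,z in (("elbow",(214,212),.016),("tee",(344,213),.016),("cap",(416,241),.013),("gauge",(142,229),.012)):
    xy=ray(c,px,z)[:2]
    S=[s for s in spotter.silhouettes(n+"_mid","top")]
    S=[s for s in S if np.hypot(s["box"][0]+s["box"][2]/2-px[0],s["box"][1]+s["box"][3]/2-px[1])<12]
    if S: print(n,round(S[0]["score"],2),S[0]["pixels"].sum(),*fit(c,S[0]["pixels"],n,xy,z))
cw=calibration("wrist");T=np.array(cw["world_to_cam"]);print((-T[:3,:3].T@T[:3,3]).round(3),T[:3,:3].round(2).tolist(),cw["mtx"]); s=get_state();print(s["tcp_pos"],s["orientation"],s["width"],s["t"],arm.tip_reach)
E
```

```text
pad cap [0.609  0.3043 0.1936] 0.936
pad tee [ 0.6145  0.1128 -0.3109] 0.953
pad elbow [ 0.5986 -0.1195  0.1766] 0.945
pad gauge [ 0.5665 -0.3024  0.2894] 0.928
elbow 0.62 415 [ 0.4466  0.1627 -0.8853] 0.779
tee 0.67 707 [ 0.4529 -0.1618  0.0967] 0.898
cap 0.83 299 [ 0.3928 -0.3349  0.4603] 0.968
gauge 0.94 340 [0.4064 0.3401 0.395 ] 0.79
[ 0.202 -0.648  0.386] [[-0.4, 0.92, 0.0], [0.88, 0.39, 0.27], [0.25, 0.11, -0.96]] [[311.54517678   0.         276.35388358]
 [  0.         311.54517678 209.65116388]
 [  0.           0.           1.        ]]
[ 0.27015117 -0.61855125  0.25159343] [ 1.93095302e-05 -2.04452256e-01  9.78876537e-01 -1.29190876e-05] 1.0017553806469293 0.85 0.025
```

>>> {"fn": "move_arm", "kwargs": {"targets": [[0.013,0.05,0,0.017],[0.013,0.05,0,0.017],[0.013,0.05,0,0.017],[0.013,0.05,0,0.017],[0.013,0.05,0,0.017],[0.013,0.05,0,0.017],[0.013,0.05,0,0.017],[0.013,0.05,0,0.017],[0.013,0.05,0,0.017],[0.013,0.05,0,0.017],[0.013,0.05,0,0.017],[0.013,0.05,0,0.017],[0.013,0.05,0,0.017],[0.013,0.05,0,0.017],[0.013,0.05,0,0.017],[0.01,0.055,0,0.019],[0,0,0,0]], "claw": -0.4, "force": 40}}

```text
t: 2.98
tcp_pos: [0.4757, 0.1895, 0.2512]
orientation: [-0.0, -0.338, 0.941, -0.0]
wrist_force: [-0.1, 0.1, -0.5]
width: 0.699
grip_force: 0.0
```

```bash
cat >> h.py <<'E'
def state():
    s=get_state(); q=s["orientation"]; p=2*np.arctan2(q[2],q[1])-np.pi/2  # tool y angle
    p=(p+np.pi/2)%np.pi-np.pi/2
    print("t",round(s["t"],2),"tcp",np.round(s["tcp_pos"],4),"phi",round(p,4),"w",round(s["width"],3),"grip",s["grip_force"],"q",np.round(s["qpos"],2)); return s
def piece(name,xy,z,cam="wrist",yaw=None):
    im,d=camera(cam); c=calibration(cam); px=pix(c,[*xy,z])
    S=[s for s in spotter.silhouettes(name+"_mid",cam) if s["pixels"][max(0,int(px[1])-8):int(px[1])+9,max(0,int(px[0])-8):int(px[0])+9].any()]
    print("expected px",px.round(),[ (round(s["score"],2),s["box"]) for s in S])
    if S: print(name,*fit(c,S[0]["pixels"],name,xy,z,yaw,.012),S[0]["pixels"].sum())
    return im,c,S,d
E
python3 - <<'E'
from h import *
state()
im,c,S,d=piece("elbow",(.4466,.1627),.016); 
if S: im[S[0]["pixels"]]=im[S[0]["pixels"]]//2+[0,0,127]
cv2.imwrite("pics/w1.png",im)
P=cloud(c,d); m=(P[...,2]>.008)&(P[...,2]<.05)&(np.hypot(P[...,0]-.4466-.02,P[...,1]-.1627)<.06)
print("depthmask",m.sum(),*fit(c,m,"elbow",(.4466,.1627),.016,None,.012), "ztop",np.percentile(P[m][:,2],98), "table",np.median(P[...,2]))
E
```

```text
t 2.98 tcp [0.4757 0.1895 0.2512] phi -0.8817 w 0.699 grip 0.0 q [ 0.76  0.09 -0.34  0.   -1.14 -1.64]
expected px [275. 153.] [(0.77, [234.1, 136.6, 55.3, 56.9])]
elbow [ 0.4446  0.1615 -0.8727] 0.906 2352
depthmask 2428 [ 0.4444  0.1617 -0.869 ] 0.915 ztop 0.03436490507788856 table 0.0031707355788887425
```

View pics/w1.png

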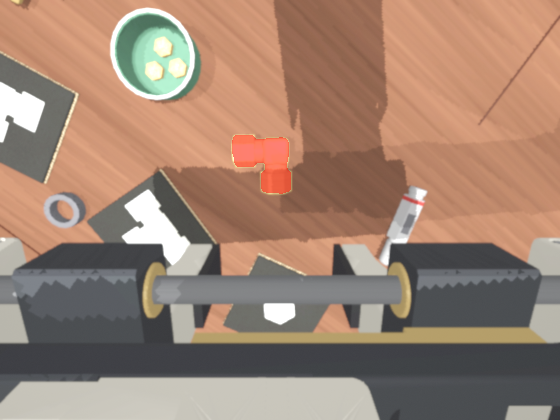

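The wrist view shows the elbow (red overlay) at (263,160), agreeing with the fitted pose. The tin, at (155,55), is well clear. I'll grip its +y collar.

>>> {"fn": "move_arm", "kwargs": {"targets": [[-0.002,-0.0035,-0.05,0.011],[0,0,-0.06,0],[0,0,-0.05,0],[0,0,-0.04,0],[0,0,-0.022,0],[0,0,0,0]]}}

```text
t: 3.82
tcp_pos: [0.4723, 0.1811, 0.0285]
orientation: [-0.002, -0.341, 0.94, -0.001]
wrist_force: [0.1, -0.1, 1.0]
width: 0.7
grip_force: 0.0
```

>>> {"fn": "move_arm", "kwargs": {"targets": [[0,0,0,0],[0,0,0,0],[0,0,0,0],[0,0,0,0],[0,0,0,0]], "claw": 1}}

```text
t: 4.45
tcp_pos: [0.4737, 0.1835, 0.0306]
orientation: [0.001, -0.342, 0.94, 0.0]
wrist_force: [-1.5, -0.2, 7.6]
width: 0.397
grip_force: 40.0
```

>>> {"fn": "move_arm", "kwargs": {"targets": [[0,0,0.03,0],[0,0,0.06,0],[0,0,0.06,0],[0.016,-0.028,0.01,0.131],[0.016,-0.028,0.01,0.131],[0.016,-0.028,0.01,0.131],[0.016,-0.028,0.01,0.131],[0.016,-0.028,0.01,0.131],[0.016,-0.028,0,0.131],[0.016,-0.028,0,0.131],[0.016,-0.028,0,0.131],[0,0,0,0],[0,0,0,0]]}}

```text
t: 6.08
tcp_pos: [0.6005, -0.041, 0.2291]
orientation: [0.0, 0.765, -0.644, -0.001]
wrist_force: [-0.4, 0.6, -2.4]
width: 0.395
grip_force: 40.0
```

```bash
cat >> h.py <<'E'
def pad(name,xy,yaw,cam="wrist"):
    im,d=camera(cam); c=calibration(cam)
    print("pad",name,*fit(c,white(im,c,xy,.06),name,xy,.008,yaw,.008),"px",pix(c,[*xy,.008]).round()); return im,c,d
E
python3 - <<'E'
from h import *
state()
im,c,d=pad("elbow",(.5986,-.1195),.1766); cv2.imwrite("pics/w2.png",im)
E
```

```text
t 6.08 tcp [ 0.6005 -0.041   0.2291] phi 0.172 w 0.395 grip 39.95272792875767 q [ 0.26  0.26 -0.19 -0.   -1.13 -0.08]
pad elbow [ 0.5982 -0.1187  0.165 ] 0.926 px [290. 117.]
```

View pics/w2.png

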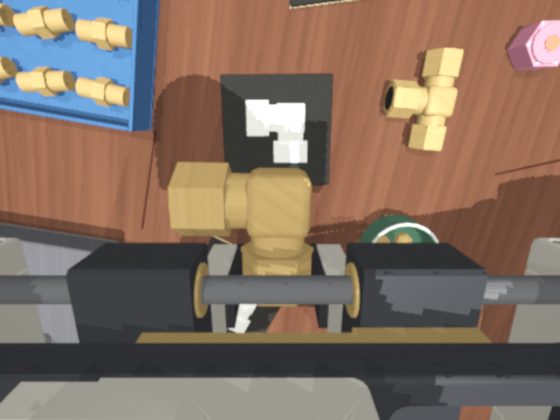

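The wrist view shows the held elbow at (250,195), level and gripped by its +y collar. Its pad's L is at (278,130). I'll check the elbow's offset along the collar in the hand from depth.

```bash
cat >> h.py <<'E'
def inhand(z0,z1,r=.075):
    """cloud of held piece in tool-plan frame: u along tool y (phi), v perpendicular"""
    s=state(); im,d=camera("wrist"); c=calibration("wrist"); P=cloud(c,d).reshape(-1,3); t=np.array(s["tcp_pos"])
    q=s["orientation"]; p=2*np.arctan2(q[2],q[1])-np.pi/2; p=(p+np.pi/2)%np.pi-np.pi/2
    P=P[(d.reshape(-1)>0)&(P[:,2]>t[2]-z0)&(P[:,2]<t[2]+z1)]; L=rot(P[:,:2]-t[:2],-p); return np.c_[L,P[:,2]-t[2]][np.hypot(*L.T)<r],p,t,im
E
python3 - <<'E'
from h import *
L,p,t,im=inhand(.04,.03,.11)
# elbow: u = elbow x, v = elbow y ; x-collar
for a,b in ((-.015,.015),(.024,.048)):
    Q=L[(L[:,0]>a+.003)&(L[:,0]<b-.003)&(L[:,1]<-.01)]
    zt=np.percentile(Q[:,2],95); T=Q[Q[:,2]>zt-.0025]
    print(a,len(Q),"ztop",zt.round(4),"v top ext",np.percentile(T[:,1],[2,50,98]).round(4),"v all",np.percentile(Q[:,1],[1,99]).round(4))
Q=L[(L[:,1]<-.02)&(L[:,1]>-.055)];print("u ext",np.percentile(Q[:,0],[0.5,99.5]).round(4), "expected corner v", rot(np.array([[.4445-.4737,.1616-.1835]]),.871))
E
```

```text
t 6.12 tcp [ 0.6005 -0.0406  0.2293] phi 0.1729 w 0.397 grip 39.95255157351494 q [ 0.26  0.26 -0.19 -0.   -1.13 -0.08]
-0.015 4914 ztop 0.0029 v top ext [-0.0483 -0.0351 -0.0107] v all [-0.0503 -0.0105]
0.024 3212 ztop 0.0031 v top ext [-0.0457 -0.036  -0.0104] v all [-0.0539 -0.0101]
u ext [-0.0154  0.0467] expected corner v [[-0.00205369 -0.03644218]]
```

>>> {"fn": "move_arm", "kwargs": {"targets": [[-0.004,-0.0213,0,0],[-0.004,-0.0214,-0.03,0],[0,0,-0.055,0],[0,0,-0.05,0],[0,0,-0.035,0],[0,0,-0.014,0],[0,0,0,0],[0,0,0,0]]}}

```text
t: 7.18
tcp_pos: [0.5943, -0.0837, 0.0473]
orientation: [-0.001, 0.766, -0.643, 0.001]
wrist_force: [-0.5, -0.1, -2.0]
width: 0.399
grip_force: 40.0
```

```bash
python3 - <<'E'
from h import *
s=state(); print(s["wrist_force"])
E
```

```text
t 7.17 tcp [ 0.5943 -0.0837  0.0473] phi 0.1745 w 0.399 grip 39.95259761810303 q [ 0.19  0.44 -0.39  0.   -0.74 -0.01]
[-0.52583231 -0.0926627  -1.97337753]
```

>>> {"fn": "move_arm", "kwargs": {"targets": [[0,0,-0.004,0],[0,0,0,0],[0,0,0,0]]}}

```text
t: 7.55
tcp_pos: [0.5933, -0.0837, 0.0419]
orientation: [-0.0, 0.766, -0.643, 0.0]
wrist_force: [0.1, 1.0, -1.7]
width: 0.402
grip_force: 40.0
```

>>> {"fn": "move_arm", "kwargs": {"targets": [[0,0,-0.002,0],[0,0,0,0]]}}

```text
t: 7.8
tcp_pos: [0.593, -0.0838, 0.0393]
orientation: [0.0, 0.766, -0.643, -0.0]
wrist_force: [-0.1, -0.3, -3.0]
width: 0.398
grip_force: 40.0
```

>>> {"fn": "move_arm", "kwargs": {"targets": [[-0.0005,0,-0.0015,0],[0,0,0,0]]}}

```text
t: 8.05
tcp_pos: [0.593, -0.0837, 0.0387]
orientation: [-0.0, 0.766, -0.643, 0.0]
wrist_force: [-1.2, 1.1, 4.2]
width: 0.4
grip_force: 40.0
```

>>> {"fn": "move_arm", "kwargs": {"targets": [[0,0,-0.001,0],[0,0,0,0]]}}

```text
t: 8.3
tcp_pos: [0.593, -0.0837, 0.0386]
orientation: [-0.0, 0.766, -0.643, 0.001]
wrist_force: [-5.3, 1.8, 12.9]
width: 0.401
grip_force: 40.0
```

>>> {"fn": "move_arm", "kwargs": {"targets": [[0,0,0.001,0],[0,0,0,0],[0,0,0,0],[0,0,0.02,0],[0,0,0.05,0],[0,0.02,0.06,0],[0,0.03,0.06,0],[0,0,0,0],[0,0,0,0]], "claw": -0.4}}

```text
t: 9.43
tcp_pos: [0.5923, -0.0358, 0.223]
orientation: [-0.0, 0.766, -0.643, -0.0]
wrist_force: [-0.3, 1.3, -0.4]
width: 0.7
grip_force: 0.0
```

```bash
python3 - <<'E'
from h import *
state()
im,c,S,d=piece("elbow",(.598,-.119),.024); 
for q,col in (((.5983,-.119,.17),(0,0,255)),):
    p=rot(np.array([[-15,-15],[24,-15],[24,-18.5],[48,-18.5],[48,18.5],[18.5,18.5],[18.5,48],[-18.5,48],[-18.5,24],[-15,24]])/1000.,q[2])+q[:2]
    cv2.polylines(im,[np.int32([pix(c,[*a,.008]) for a in p])],True,col,1)
x,y=pix(c,[.598,-.119,.02]).astype(int); x=max(x,90);y=max(y,70)
cv2.imwrite("pics/w3.png",cv2.resize(im[y-70:y+100,x-90:x+110],None,fx=3.5,fy=3.5,interpolation=2))
print(pad("tee",(.6145,.1128),-.3109)[0].shape)
E
```

```text
t 9.43 tcp [ 0.5923 -0.0358  0.223 ] phi 0.1743 w 0.7 grip 0.0 q [ 0.27  0.25 -0.22 -0.   -1.11 -0.09]
expected px [284. 111.] [(0.85, [235.7, 94.1, 64.8, 69.7])]
elbow [ 0.5975 -0.1192  0.1645] 0.907 3209
pad tee [ 0.6142  0.1134 -0.2694] 0.373 px [237. 299.]
(420, 560, 3)
```

View pics/w3.png

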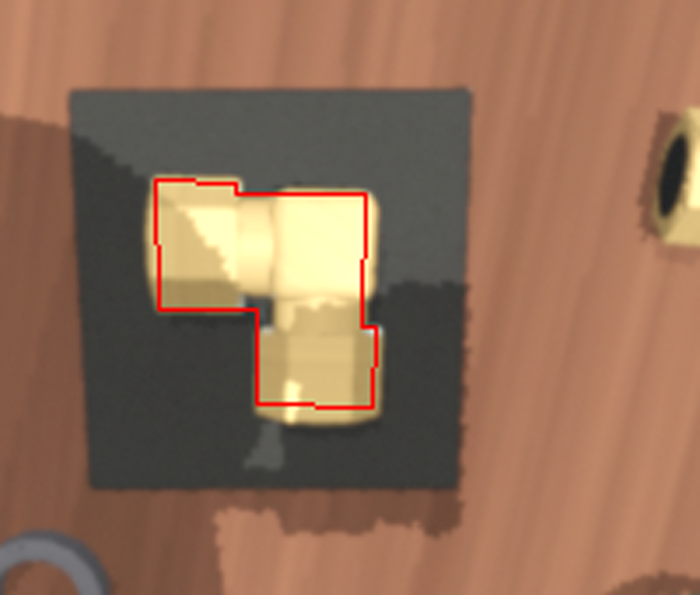

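The crop shows the elbow covering its silhouette, with the red goal outline matching to about 1 mm and no white showing. On to the tee.

>>> {"fn": "move_arm", "kwargs": {"targets": [[-0.01,-0.012,0,-0.165],[-0.01,-0.012,0,-0.165],[-0.01,-0.012,0,-0.165],[-0.01,-0.012,0,-0.165],[-0.01,-0.012,0,-0.165],[-0.01,-0.012,0,-0.165],[-0.01,-0.012,0,-0.165],[-0.01,-0.012,0,-0.165],[-0.01,-0.012,0,-0.165],[-0.012,-0.014,0,-0.163],[0,0,0,0],[0,0,0,0]]}}

```text
t: 11.08
tcp_pos: [0.4906, -0.1582, 0.2227]
orientation: [-0.0, -0.049, 0.999, -0.0]
wrist_force: [0.1, 0.2, -0.7]
width: 0.701
grip_force: 0.0
```

```bash
python3 - <<'E'
from h import *
state()
im,c,S,d=piece("tee",(.4529,-.1618),.016)
P=cloud(c,d); m=(P[...,2]>.008)&(P[...,2]<.05)&(np.hypot(P[...,0]-.4529,P[...,1]+.1618)<.062)
print("depthmask",*fit(c,m,"tee",(.4529,-.1618),.016,None,.012))
E
```

```text
t 11.07 tcp [ 0.4906 -0.1582  0.2227] phi -1.4721 w 0.701 grip 0.0 q [ 0.07  0.12 -0.38  0.   -1.08 -1.54]
expected px [276. 156.] [(0.81, [231.2, 137.5, 92.6, 67.6])]
tee [ 0.4526 -0.16    0.0833] 0.934 3956
depthmask [ 0.4526 -0.16    0.0859] 0.919
```

>>> {"fn": "move_arm", "kwargs": {"targets": [[0,0.0014,-0.03,-0.014],[0,0,-0.06,0],[0,0,-0.05,0],[0,0,-0.035,0],[0,0,-0.019,0],[0,0,0,0],[0,0,0,0]]}}

```text
t: 12.05
tcp_pos: [0.4912, -0.1565, 0.0298]
orientation: [0.0, -0.042, 0.999, -0.0]
wrist_force: [0.4, -0.2, -0.2]
width: 0.696
grip_force: 0.0
```

>>> {"fn": "move_arm", "kwargs": {"targets": [[0,0,0,0],[0,0,0,0],[0,0,0,0],[0,0,0,0],[0,0,0,0]], "claw": 1}}

```text
t: 12.68
tcp_pos: [0.491, -0.1567, 0.0297]
orientation: [0.0, -0.042, 0.999, -0.0]
wrist_force: [-1.1, -0.3, 6.2]
width: 0.403
grip_force: 40.0
```

>>> {"fn": "move_arm", "kwargs": {"targets": [[0,0,0.03,0],[0,0,0.06,0],[0,0,0.06,0],[0.026,0.03,0.01,-0.05],[0.026,0.03,0.01,-0.05],[0.026,0.03,0.01,-0.05],[0.026,0.03,0.01,-0.05],[0.026,0.03,0.01,-0.05],[0.026,0.03,0,-0.05],[0.026,0.03,0,-0.05],[0.026,0.03,0,-0.046],[0,0,0,0],[0,0,0,0]]}}

```text
t: 14.3
tcp_pos: [0.698, 0.0834, 0.2279]
orientation: [-0.001, 0.156, 0.988, -0.0]
wrist_force: [-1.1, -0.3, -2.8]
width: 0.396
grip_force: 40.0
```

```bash
python3 - <<'E'
from h import *
im,c,d=pad("tee",(.6145,.1128),-.311)
L,p,t,_=inhand(.04,.03,.11)
print(p, "pt px",pix(c,[.6145,.1128,.008]))
# tee: u = tee -y?, v: camera side is -v ; run collars at |u| 24..48
for a,b in ((-.045,-.027),(-.012,.012),(.027,.045)):
    Q=L[(L[:,0]>a)&(L[:,0]<b)&(L[:,1]<-.015)]
    zt=np.percentile(Q[:,2],95); T=Q[Q[:,2]>zt-.0025]
    print(len(Q),"ztop",zt.round(4),"v top",np.percentile(T[:,1],[2,50,98]).round(4),"all",np.percentile(Q[:,1],[1,99]).round(4))
Q=L[(L[:,1]<-.022)];print("u ext",np.percentile(Q[:,0],[0.5,99.5]).round(4))
cv2.imwrite("pics/w4.png",im)
E
```

```text
pad tee [ 0.6141  0.112  -0.2964] 0.926 px [279. 108.]
t 14.35 tcp [0.6979 0.083  0.2285] phi 1.2576 w 0.399 grip 39.98063921928406 q [ 0.39  0.42  0.05 -0.   -1.2  -2.28]
1.2575613210472238 pt px [278.52962897 107.72435699]Traceback (most recent call last):
  File "<stdin>", line 8, in <module>
    return _quantile_unchecked(
        a, q, axis, out, overwrite_input, method, keepdims, weights)
    return _ureduce(a,
                    func=_quantile_ureduce_func,
    ...<5 lines>...
                    overwrite_input=overwrite_input,
                    method=method)
    r = func(a, **kwargs)
    result = _quantile(arr,
                       quantiles=q,
    ...<2 lines>...
                       out=out,
                       weights=wgt)
    slices_having_nans = np.isnan(arr[-1, ...])
                                  ~~~^^^^^^^^^
IndexError: index -1 is out of bounds for axis 0 with size 0
```

```bash
python3 - <<'E'
from h import *
L,p,t,im=inhand(.04,.03,.11); L[:,:2]*=-1
for a,b in ((-.045,-.027),(-.012,.012),(.027,.045)):
    Q=L[(L[:,0]>a)&(L[:,0]<b)&(L[:,1]<-.015)]
    zt=np.percentile(Q[:,2],95); T=Q[Q[:,2]>zt-.0025]
    print(len(Q),"ztop",zt.round(4),"v top",np.percentile(T[:,1],[2,50,98]).round(4),"all",np.percentile(Q[:,1],[1,99]).round(4))
Q=L[(L[:,1]<-.022)];print("u ext",np.percentile(Q[:,0],[0.5,99.5]).round(4))
cv2.imwrite("pics/w4.png",im)
E
```

```text
t 14.4 tcp [0.698  0.0828 0.2289] phi 1.2573 w 0.395 grip 39.98054958879948 q [ 0.39  0.42  0.05 -0.   -1.2  -2.28]
3004 ztop 0.0038 v top [-0.0503 -0.0411 -0.0311] all [-0.0584 -0.0229]
4941 ztop 0.0036 v top [-0.0528 -0.0396 -0.0157] all [-0.0548 -0.0154]
2992 ztop 0.0036 v top [-0.049  -0.0399 -0.0298] all [-0.0571 -0.0211]
u ext [-0.0472  0.0479]
```

View pics/w4.png

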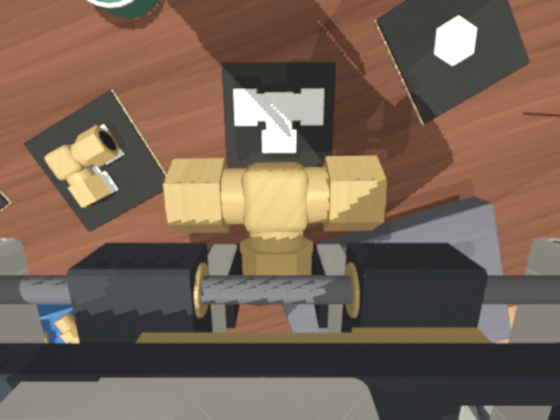

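The held tee is at (277,195), level and square in the hand, and its pad's T is at (279,115). The white next to the elbow is just its overhang seen obliquely. Placing the tee.

>>> {"fn": "move_arm", "kwargs": {"targets": [[-0.023,0.0088,0,0.008],[-0.023,0.0087,-0.03,0],[0,0,-0.055,0],[0,0,-0.05,0],[0,0,-0.037,0],[0,0,-0.013,0],[0,0,-0.002,0],[0,0,0,0],[0,0,0,0],[0,0,0,0]]}}

```text
t: 15.7
tcp_pos: [0.6531, 0.1011, 0.0433]
orientation: [0.001, 0.152, 0.988, 0.0]
wrist_force: [0.3, 0.5, -3.0]
width: 0.397
grip_force: 40.0
```

>>> {"fn": "move_arm", "kwargs": {"targets": [[0,0,-0.0015,0],[0,0,0,0],[0,0,0,0]]}}

```text
t: 16.08
tcp_pos: [0.6526, 0.1008, 0.0407]
orientation: [-0.0, 0.152, 0.988, -0.0]
wrist_force: [0.7, 0.7, -2.3]
width: 0.404
grip_force: 40.0
```

>>> {"fn": "move_arm", "kwargs": {"targets": [[-0.0005,0,-0.0015,0],[0,0,0,0]]}}

```text
t: 16.32
tcp_pos: [0.652, 0.1008, 0.039]
orientation: [-0.0, 0.152, 0.988, -0.0]
wrist_force: [1.0, -0.4, -2.8]
width: 0.403
grip_force: 40.0
```

>>> {"fn": "move_arm", "kwargs": {"targets": [[0,0,-0.001,0],[0,0,0,0]]}}

```text
t: 16.58
tcp_pos: [0.6522, 0.1008, 0.0383]
orientation: [0.0, 0.152, 0.988, 0.0]
wrist_force: [-0.5, -0.2, -1.7]
width: 0.401
grip_force: 40.0
```

>>> {"fn": "move_arm", "kwargs": {"targets": [[0,0,-0.001,0],[0,0,0,0]]}}

```text
t: 16.82
tcp_pos: [0.6524, 0.1009, 0.0378]
orientation: [0.0, 0.152, 0.988, 0.0]
wrist_force: [-1.0, -0.7, 3.9]
width: 0.398
grip_force: 40.0
```

>>> {"fn": "move_arm", "kwargs": {"targets": [[0,0,0,0],[0,0,0,0],[0,0,0,0],[0,0,0.02,0],[0,0,0.05,0],[0.02,-0.007,0.06,0],[0.027,-0.01,0.06,0],[0,0,0,0],[0,0,0,0]], "claw": -0.3}}

```text
t: 17.95
tcp_pos: [0.6968, 0.0845, 0.2222]
orientation: [-0.0, 0.152, 0.988, 0.0]
wrist_force: [-0.4, -0.3, -0.6]
width: 0.651
grip_force: 0.0
```

```bash
python3 - <<'E'
from h import *
state()
im,c,S,d=piece("tee",(.6143,.1124),.024)
q=(.6141,.112,-.2964)
p=rot(np.array([[-18.5,-48],[18.5,-48],[18.5,-18.5],[48,-18.5],[48,18.5],[18.5,18.5],[18.5,48],[-18.5,48]])/1000.,q[2])+q[:2]
cv2.polylines(im,[np.int32([pix(c,[*a,.008]) for a in p])],True,(0,0,255),1)
x,y=pix(c,[.614,.112,.02]).astype(int); y=max(y,70)
cv2.imwrite("pics/w5.png",cv2.resize(im[y-70:y+100,x-100:x+100],None,fx=3.5,fy=3.5,interpolation=2))
im,d=camera("top"); c=calibration("top"); xy=ray(c,(160,154),.008)[:2]
E
```

```text
t 17.95 tcp [0.6968 0.0845 0.2222] phi 1.265 w 0.651 grip 0.0 q [ 0.4   0.42  0.04 -0.   -1.19 -2.27]
expected px [278. 109.] [(0.79, [227.1, 86.5, 100.8, 74.2])]
tee [ 0.6139  0.1127 -0.2898] 0.916 4467
```

View pics/w5.png

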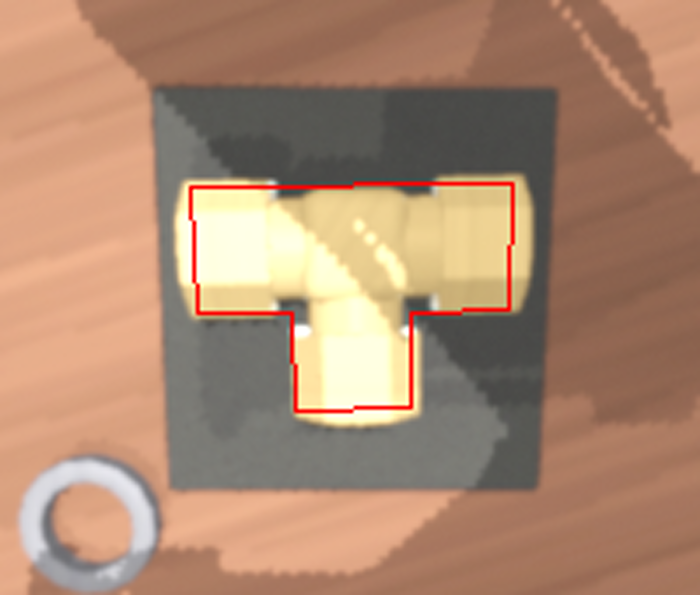

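The crop shows the tee covering its T within about 1 mm, and the ring gauge at lower left is untouched. Next, the brass cap.

>>> {"fn": "move_arm", "kwargs": {"targets": [[-0.029,-0.0467,0,0.027],[-0.029,-0.0467,0,0.027],[-0.029,-0.0467,0,0.027],[-0.029,-0.0467,0,0.027],[-0.029,-0.0467,0,0.027],[-0.029,-0.0467,0,0.027],[-0.029,-0.0467,0,0.027],[-0.029,-0.0467,0,0.027],[-0.029,-0.0467,0,0.027],[0,0,0,0],[0,0,0,0]]}}

```text
t: 19.48
tcp_pos: [0.4357, -0.3356, 0.2219]
orientation: [-0.001, 0.032, 1.0, 0.0]
wrist_force: [0.3, 0.7, 0.1]
width: 0.646
grip_force: 0.0
```

```bash
python3 - <<'E'
from h import *
state()
im,c,S,d=piece("cap",(.3928,-.3349),.013)
P=cloud(c,d); m=(P[...,2]>.008)&(P[...,2]<.05)&(np.hypot(P[...,0]-.3928,P[...,1]+.3349)<.035)
print("depthmask",*fit(c,m,"cap",(.3928,-.3349),.013,None,.012))
cv2.imwrite("pics/w6.png",im)
E
```

```text
t 19.48 tcp [ 0.4357 -0.3356  0.2219] phi 1.5077 w 0.646 grip 0.0 q [-0.3   0.18 -0.31 -0.   -1.09 -1.33]
expected px [273. 151.] [(0.58, [255.5, 127.7, 40.7, 44.8])]
cap [ 0.3936 -0.3331  0.4318] 0.908 1261
depthmask [ 0.3937 -0.3329  0.4467] 0.914
```

View pics/w6.png

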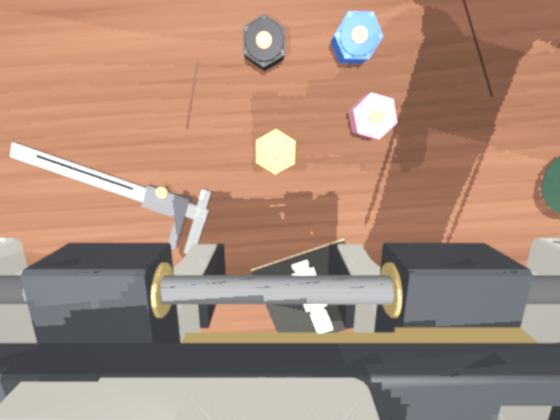

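The brass cap (plain closed top) is at (276,151). The black, blue and pink look-alikes are at (264,40), (358,37) and (374,116), and the calipers are clear. Gripping the cap.

>>> {"fn": "move_arm", "kwargs": {"targets": [[-0.021,0.0012,0,-0.02],[-0.021,0.0013,-0.03,0],[0,0,-0.055,0],[0,0,-0.05,0],[0,0,-0.037,0],[0,0,-0.021,0],[0,0,0,0],[0,0,0,0]]}}

```text
t: 20.58
tcp_pos: [0.3947, -0.3331, 0.0305]
orientation: [0.0, 0.041, 0.999, -0.0]
wrist_force: [-1.3, -0.2, -0.0]
width: 0.649
grip_force: 0.0
```

>>> {"fn": "move_arm", "kwargs": {"targets": [[0,0,0,0],[0,0,0,0],[0,0,0,0],[0,0,0,0],[0,0,0,0]], "claw": 1}}

```text
t: 21.2
tcp_pos: [0.3946, -0.3334, 0.0304]
orientation: [0.001, 0.041, 0.999, -0.0]
wrist_force: [-0.9, 1.5, 7.2]
width: 0.455
grip_force: 40.0
```

>>> {"fn": "move_arm", "kwargs": {"targets": [[0,0,0.03,0],[0,0,0.06,0],[0,0,0.06,0],[0.0225,0.053,0.01,0],[0.0225,0.053,0.01,0],[0.0225,0.053,0.01,0],[0.0225,0.053,0.01,0],[0.0225,0.053,0,0],[0.0225,0.053,0,0],[0.0225,0.053,0,0],[0.0225,0.053,0,0],[0.0225,0.053,0,0],[0.0225,0.053,0,0],[0.0225,0.053,0,0],[0.0225,0.053,0,0],[0,0,0,0],[0,0,0,0]]}}

```text
t: 23.32
tcp_pos: [0.6636, 0.3027, 0.2185]
orientation: [-0.001, 0.041, 0.999, -0.001]
wrist_force: [-0.5, -1.3, -1.3]
width: 0.452
grip_force: 40.0
```

```bash
python3 - <<'E'
from h import *
state()
im,c,d=pad("cap",(.609,.3043),.1936)
cv2.imwrite("pics/w7.png",im)
E
```

```text
t 23.32 tcp [0.6636 0.3027 0.2185] phi 1.4889 w 0.452 grip 39.99956759973429 q [ 0.69  0.47  0.1  -0.   -1.21 -2.35]
pad cap [0.6091 0.3036 0.2295] 0.927 px [274. 140.]
```

View pics/w7.png

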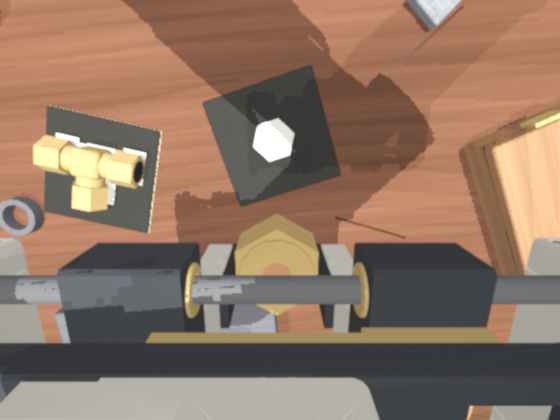

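The held cap is at (277,265) and its pad's hexagon at (274,140). Placing it, turned to match the hexagon.

>>> {"fn": "move_arm", "kwargs": {"targets": [[-0.027,0.0005,0,-0.115],[-0.027,0.0005,-0.03,-0.115],[0,0,-0.055,0],[0,0,-0.05,0],[0,0,-0.03,0],[0,0,-0.009,0],[0,0,0,0],[0,0,0,0],[0,0,0,0]]}}

```text
t: 24.5
tcp_pos: [0.6108, 0.3043, 0.0472]
orientation: [0.001, 0.155, 0.988, 0.001]
wrist_force: [0.7, 0.5, -2.2]
width: 0.458
grip_force: 40.0
```

>>> {"fn": "move_arm", "kwargs": {"targets": [[0,0,-0.0015,0],[0,0,0,0],[0,0,0,0]]}}

```text
t: 24.88
tcp_pos: [0.6101, 0.3038, 0.044]
orientation: [-0.0, 0.155, 0.988, -0.0]
wrist_force: [0.9, 0.5, -1.8]
width: 0.452
grip_force: 40.0
```

>>> {"fn": "move_arm", "kwargs": {"targets": [[0,0,-0.003,0],[0,0,0,0],[0,0,0,0]]}}

```text
t: 25.25
tcp_pos: [0.6102, 0.3038, 0.0409]
orientation: [-0.0, 0.155, 0.988, -0.0]
wrist_force: [-0.9, -0.4, -1.7]
width: 0.45
grip_force: 40.0
```

>>> {"fn": "move_arm", "kwargs": {"targets": [[0,0,-0.0015,0],[0,0,0,0]]}}

```text
t: 25.5
tcp_pos: [0.6101, 0.3037, 0.0394]
orientation: [-0.0, 0.155, 0.988, -0.0]
wrist_force: [-0.3, 0.6, -1.7]
width: 0.452
grip_force: 40.0
```

>>> {"fn": "move_arm", "kwargs": {"targets": [[0,0,-0.001,0],[0,0,0,0]]}}

```text
t: 25.75
tcp_pos: [0.6101, 0.3038, 0.0385]
orientation: [-0.0, 0.155, 0.988, -0.0]
wrist_force: [-0.5, 0.4, -1.3]
width: 0.456
grip_force: 40.0
```

>>> {"fn": "move_arm", "kwargs": {"targets": [[0,0,-0.001,0],[0,0,0,0]]}}

```text
t: 26.0
tcp_pos: [0.6102, 0.3038, 0.0385]
orientation: [0.0, 0.155, 0.988, 0.0]
wrist_force: [-2.1, -1.0, 5.0]
width: 0.45
grip_force: 40.0
```

>>> {"fn": "move_arm", "kwargs": {"targets": [[0,0,0,0],[0,0,0,0],[0,0,0,0],[0,0,0.02,0],[0,0,0.05,0],[0.02,-0.006,0.06,0],[0.03,-0.01,0.05,0],[0,0,0,0],[0,0,0,0]], "claw": -0.3}}

```text
t: 27.12
tcp_pos: [0.6594, 0.2876, 0.2159]
orientation: [-0.0, 0.156, 0.988, -0.0]
wrist_force: [-1.3, 0.0, -0.7]
width: 0.652
grip_force: 0.0
```

```bash
python3 - <<'E'
from h import *
state()
im,c,S,d=piece("cap",(.609,.304),.021)
P=cloud(c,d); m=(P[...,2]>.034)&(P[...,2]<.05)&(np.hypot(P[...,0]-.609,P[...,1]-.304)<.04); print("disc top",P[m].mean(0).round(4),m.sum())
E
```

```text
t 27.12 tcp [0.6594 0.2876 0.2159] phi 1.2579 w 0.652 grip 0.0 q [ 0.68  0.45  0.07 -0.   -1.19 -2.56]
expected px [276. 143.] [(0.76, [258.7, 117.4, 40.9, 48.8])]
cap [0.6077 0.305  1.2271] 0.908 1409
disc top [0.6065 0.3052 0.0369] 1319
```

>>> {"fn": "move_arm", "kwargs": {"targets": [[-0.035,0.0116,0,0.118],[-0.035,0.0116,0,0.118],[-0.035,0.0116,0,0.118],[-0.035,0.0116,0,0.118],[-0.035,0.0116,0,0.118],[-0.035,0.0116,0,0.118],[0,0,0,0],[0,0,0,0],[0,0,0,0]]}}

```text
t: 28.35
tcp_pos: [0.4502, 0.3572, 0.216]
orientation: [-0.0, -0.196, 0.981, -0.0]
wrist_force: [0.7, 0.2, 0.6]
width: 0.652
grip_force: 0.0
```

```bash
python3 - <<'E'
from h import *
state()
im,c,S,d=piece("gauge",(.4064,.3401),.012)
P=cloud(c,d); m=(P[...,2]>.006)&(P[...,2]<.05)&(np.hypot(P[...,0]-.4064,P[...,1]-.3401)<.08)
print("depthmask",*fit(c,m,"gauge",(.4064,.3401),.012,None,.02))
cv2.imwrite("pics/w8.png",im)
E
```

```text
t 28.35 tcp [0.4502 0.3572 0.216 ] phi -1.1762 w 0.652 grip 0.0 q [ 1.01  0.22 -0.26  0.   -1.09 -2.19]
expected px [277. 147.] [(0.93, [265.8, 106.5, 27.3, 101.7])]
gauge [0.4062 0.3421 0.3904] 0.883 2235
depthmask [0.4062 0.3419 0.3978] 0.875
```

View pics/w8.png

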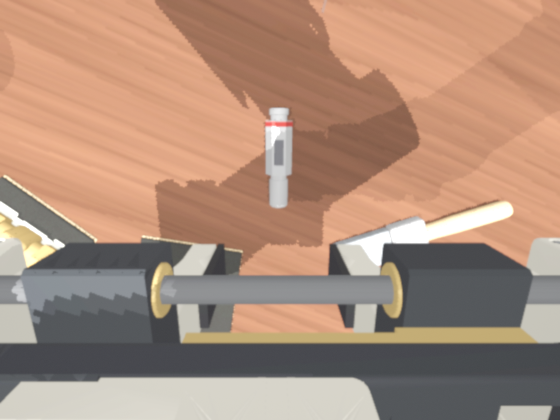

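The gauge is at (279,157), with the red band at the camera end and the long plug towards the tool, which agrees with the fit. Gripping its handle.

>>> {"fn": "move_arm", "kwargs": {"targets": [[-0.0217,-0.0075,0,0],[-0.0217,-0.0075,-0.03,0],[0,0,-0.055,0],[0,0,-0.05,0],[0,0,-0.035,0],[0,0,-0.018,0],[0,0,0,0],[0,0,0,0]]}}

```text
t: 29.45
tcp_pos: [0.4068, 0.3424, 0.0285]
orientation: [-0.0, -0.196, 0.981, -0.0]
wrist_force: [0.9, -0.1, -0.0]
width: 0.651
grip_force: 0.0
```

>>> {"fn": "move_arm", "kwargs": {"targets": [[0,0,0,0],[0,0,0,0],[0,0,0,0],[0,0,0,0],[0,0,0,0]], "claw": 1}}

```text
t: 30.08
tcp_pos: [0.4065, 0.3425, 0.0288]
orientation: [0.0, -0.197, 0.98, 0.0]
wrist_force: [0.2, -0.8, 4.1]
width: 0.295
grip_force: 40.0
```

>>> {"fn": "move_arm", "kwargs": {"targets": [[0,0,0.03,0],[0,0,0.06,0],[0,0,0.06,0],[0.0205,-0.0516,0.01,-0.009],[0.0205,-0.0516,0.01,-0.009],[0.0205,-0.0516,0.01,-0.009],[0.0205,-0.0516,0.01,-0.009],[0.0205,-0.0516,0.01,-0.009],[0.0205,-0.0516,0,-0.009],[0.0205,-0.0516,0,-0.009],[0.0205,-0.0516,0,-0.009],[0.0205,-0.0516,0,-0.009],[0.0205,-0.0516,0,-0.009],[0.0205,-0.0516,0,-0.009],[0.0205,-0.0516,0,-0.006],[0,0,0,0],[0,0,0,0],[0,0,0,0]]}}

```text
t: 32.33
tcp_pos: [0.6522, -0.2757, 0.2285]
orientation: [-0.0, -0.145, 0.989, 0.0]
wrist_force: [0.1, 0.8, -2.1]
width: 0.29
grip_force: 40.0
```

```bash
python3 - <<'E'
from h import *
im,c,d=pad("gauge",(.5665,-.3024),.289); print("lim",pix(c,[.5665,-.3024,.008]))
L,p,t,_=inhand(.035,.03,.06)
if np.median(L[:,1])>0: L[:,:2]*=-1
Q=L[(abs(L[:,0])<.012)&(L[:,1]<-.015)]
print("v min",np.percentile(Q[:,1],[.5,2]).round(4),"ztop",np.percentile(Q[:,2],[50,95]).round(4)); H=Q[Q[:,2]>np.percentile(Q[:,2],95)-.002]; print("handle top v",np.percentile(H[:,1],[1,99]).round(4),"u",np.median(Q[:,0]))
cv2.imwrite("pics/w9.png",im)
E
```

```text
pad gauge [ 0.5635 -0.303   0.2895] 0.912 px [275. 106.]
lim [274.74995871 105.68685258]
t 32.38 tcp [ 0.6523 -0.2756  0.2288] phi -1.2787 w 0.296 grip 39.99016776680946 q [-0.13  0.43  0.06 -0.   -1.21 -1.15]
v min [-0.0413 -0.0412] ztop [-0.0068 -0.0029]
handle top v [-0.0293 -0.0151] u -0.0005133300589963663
```

View pics/w9.png

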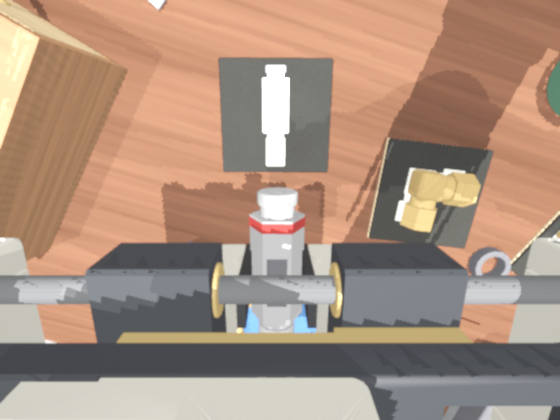

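The held gauge is at (276,250), red band towards the camera, and its pad's bar at (275,115) with the long end towards the tool. The two pad fits differ by 3 mm in x, so I'll check against the pad square.

```bash
python3 - <<'E'
from h import *
c=calibration("wrist"); im=cv2.imread("pics/w9.png")
for (p,yaw) in (((.5635,-.303),.2895),((.5665,-.3024),.289)):
    q=np.array([[-40,-10],[-28,-10],[-28,-14],[28,-14],[28,-10],[64,-10],[64,10],[28,10],[28,14],[-28,14],[-28,10],[-40,10]])/1000.
    print([pix(c,[*(rot(a[None],yaw)[0]+p),.008]).round(1).tolist() for a in np.array([[-.04,0],[.064,0]])])
w=white(im,c,(.5665,-.3024),.09); v,u=np.nonzero(w); col=(abs(u-275)<5); print("white rows at axis",np.percentile(v[col],[0,1,99,100]), "profile",[(r,int(w[r].sum())) for r in list(range(60,84,2))+list(range(126,172,3))])
g=im.max(2)<75; n,l,s,ce=cv2.connectedComponentsWithStats(((im.max(2)<90)|w).astype(np.uint8)); k=l[100,240]; 
r=cv2.minAreaRect(np.argwhere(l==k)[:,::-1].astype(np.float32)); print("pad px",r, "centre",ray(c,r[0],.008).round(4), "exp", [ (np.array(p)+.012*np.array([np.cos(.289),np.sin(.289)])).round(4) for p in ((.5635,-.303),(.5665,-.3024))])
E
```

```text
[[275.2, 62.1], [275.0, 162.1]]
[[274.9, 65.3], [274.7, 164.8]]
white rows at axis [ 64.  65. 166. 188.] profile [(60, 0), (62, 0), (64, 20), (66, 22), (68, 22), (70, 22), (72, 22), (74, 19), (76, 23), (78, 29), (80, 29), (82, 29), (126, 29), (129, 29), (132, 28), (135, 19), (138, 21), (141, 21), (144, 21), (147, 21), (150, 21), (153, 21), (156, 21), (159, 21), (162, 21), (165, 21), (168, 0), (171, 0)]
pad px ((279.5, 209.5), (419.0, 559.0), 90.0) centre [ 0.6769 -0.2634  0.008 ] exp [array([ 0.575 , -0.2996]), array([ 0.578, -0.299])]
```

The white bar spans rows 64–166, which confirms the goal at (0.5665, -0.3024). Placing the gauge.

>>> {"fn": "move_arm", "kwargs": {"targets": [[-0.0283,-0.0088,0,-0.002],[-0.0283,-0.0088,0,0],[-0.0282,-0.0089,-0.03,0],[0,0,-0.055,0],[0,0,-0.05,0],[0,0,-0.035,0],[0,0,-0.013,0],[0,0,-0.003,0],[0,0,0,0],[0,0,0,0]]}}

```text
t: 33.67
tcp_pos: [0.5686, -0.3034, 0.0442]
orientation: [0.001, -0.144, 0.99, -0.001]
wrist_force: [0.1, 0.9, -2.1]
width: 0.29
grip_force: 40.0
```

>>> {"fn": "move_arm", "kwargs": {"targets": [[0,0,-0.002,0],[0,0,0,0],[0,0,0,0]]}}

```text
t: 34.05
tcp_pos: [0.5676, -0.3033, 0.0407]
orientation: [0.0, -0.144, 0.99, -0.0]
wrist_force: [0.8, -1.1, -1.8]
width: 0.293
grip_force: 40.0
```

>>> {"fn": "move_arm", "kwargs": {"targets": [[0,0.001,-0.0025,0],[0,0,0,0],[0,0,0,0]]}}

```text
t: 34.42
tcp_pos: [0.5676, -0.3022, 0.038]
orientation: [-0.0, -0.144, 0.99, 0.0]
wrist_force: [1.6, -0.4, -2.4]
width: 0.298
grip_force: 40.0
```

>>> {"fn": "move_arm", "kwargs": {"targets": [[0,0,-0.001,0],[0,0,0,0]]}}

```text
t: 34.67
tcp_pos: [0.5676, -0.3022, 0.037]
orientation: [-0.0, -0.144, 0.99, 0.0]
wrist_force: [-1.0, 0.4, -2.4]
width: 0.293
grip_force: 40.0
```

>>> {"fn": "move_arm", "kwargs": {"targets": [[0,0,-0.001,0],[0,0,0,0]]}}

```text
t: 34.92
tcp_pos: [0.5676, -0.3022, 0.0368]
orientation: [0.0, -0.144, 0.99, -0.0]
wrist_force: [-2.5, 1.7, 4.9]
width: 0.294
grip_force: 40.0
```

>>> {"fn": "move_arm", "kwargs": {"targets": [[0,0,0,0],[0,0,0,0],[0,0,0,0],[0,0,0.02,0],[0,0,0.05,0],[0.027,0.008,0.06,0],[0.03,0.01,0.06,0],[0,0,0,0],[0,0,0,0]], "claw": -0.3}}

```text
t: 36.05
tcp_pos: [0.6204, -0.2851, 0.2173]
orientation: [-0.0, -0.144, 0.99, 0.0]
wrist_force: [-0.9, -0.1, -0.3]
width: 0.645
grip_force: 0.0
```

```bash
python3 - <<'E'
from h import *
state()
im,c,S,d=piece("gauge",(.5665,-.3024),.02)
im,d=camera("top"); cv2.imwrite("pics/top1.png",cv2.resize(im[100:310,100:460],None,fx=2.2,fy=2.2,interpolation=2)); c=calibration("top")
for n,xy,z in (("elbow",(.598,-.119),.024),("tee",(.614,.112),.024),("cap",(.609,.304),.021)): piece(n,xy,z,"top")
for n in ("tin","ring_gauge"): print(n,[(r["score"],ray(c,r["point"],0)[:2].round(3)) for r in spotter.place_of(n,"top")[:2]])
E
```

```text
t 36.05 tcp [ 0.6204 -0.2851  0.2173] phi -1.282 w 0.645 grip 0.0 q [-0.15  0.39 -0.02 -0.   -1.16 -1.14]
expected px [274. 139.] [(0.89, [262.9, 95.1, 24.3, 105.9])]
gauge [ 0.5659 -0.3014  0.2813] 0.884 2381
expected px [327. 157.] []
expected px [234. 150.] [(0.75, [212.2, 128.3, 42.8, 29.9])]
tee [ 0.6161  0.1117 -0.2828] 0.919 734
expected px [158. 152.] [(0.63, [147.9, 141.8, 19.3, 20.6])]
cap [0.6085 0.3048 1.2592] 0.941 267
tin [(0.96, array([0.447, 0.003]))]
ring_gauge [(0.7, array([ 0.674, -0.   ]))]
```

View pics/top1.png

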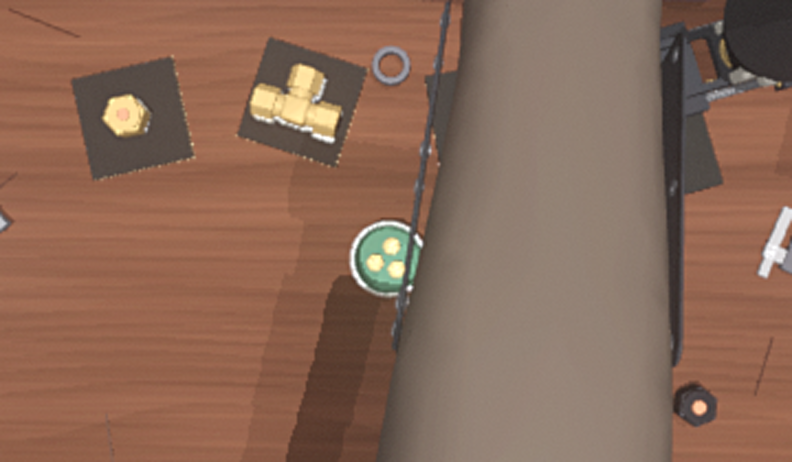

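The cap at (127,115) and the tee at (295,105) sit on their silhouettes, and the tin at (390,258) and ring gauge at (391,65) are unmoved. The gauge fits its pad to about 1 mm in the wrist view, so I'm handing in.

```bash
python3 -c "
from plant import arm; print(arm.hand_in())"
```

```text
the job is handed in; nothing more can be done
None
```

The elbow, tee, cap and gauge are each set down and released on their own silhouettes, within about 2 mm by camera fit; the tin and ring gauge were not moved, and the job was handed in at about 36 s.

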